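# Put the glaze bench tray in order

### The job

Tidy the glaze bench into its tray: lay the blue-handled brush flat in the blue compartment and the green-handled scraper flat in the green compartment, heads in the wide ends, set down rather than dropped. Slide the sample tile along the bench, without lifting it, through the tray's open mouth until it is fully home against the back stop. Leave the two mugs and the jar where they stand.

Things in the scene. Friction and masses are not known exactly. Their poses are not given: they have to be found in the camera images.
- tray: Fixed pale wooden tray on the bench, turned up to 10 degrees. Origin on the bench (z=0), under the middle of the tile when it is home; +y is the way the tile slides home, x across. A back stop (20 mm high, 12 thick) has its face at y=50 mm. Behind it, y=62 to 254 mm, a floor carries the blue and green compartments (centres y=110 and 206 mm, either order) inside a rim 22 mm high.
- bay_mouth (a point): Middle of the tile bay's open mouth, on the bench, at y=-46 mm of the tray, same axes. The bay has no floor: two rails 20 mm high with inner faces at x=+-54 mm run from here y=31 mm to the back stop at y=96 mm; from the rails' near ends two guide wings, 20 mm high, flare out towards -y, to about 74 mm either side of the centre line at y=0.
- blue_seat (a point): Middle of the blue compartment (blue floor, white walls), 21 mm above the bench, where the brush's origin comes. +x points to the wide end, for the head. Floor 7 mm below this point; walls 12 mm above the floor. Inside: x=-80 to 80 mm; wide end 58 mm wide (x=40 to 80), narrow end 32 mm wide (x=-80 to -45); no walls between them, so fingers have room.
- green_seat (a point): Middle of the green compartment (green floor, white walls), 22 mm above the bench, where the scraper's origin comes. +x points to the wide end, for the blade. Floor 8 mm below this point; walls 12 mm above the floor. Inside: x=-80 to 80 mm; wide end 70 mm wide (x=40 to 80), narrow end 34 mm wide (x=-80 to -45); no walls between them.
- brush: Flat brush lying on the bench, 150 mm long, about 70 g. Origin mid-length, half-way up the handle (7 mm above what it lies on), a good place to grasp; +x points to the bristles, z up. Blue handle 22 mm wide, 14 thick, x=-75 to 30 mm; metal and straw-coloured head 48 mm wide, x=30 to 75 mm.
- brush_tip (a point): Middle of the brush's bristle end, 75 mm along +x from the brush's origin.
- scraper: Flat steel scraper lying on the bench, 150 mm long, about 90 g. Origin mid-length, half-way up the handle (8 mm above what it lies on), a good place to grasp; +x points to the blade, z up. Green handle 24 mm wide, 16 thick, x=-75 to 17 mm; blade 60 mm wide, 4 thick, level with the handle's underside, x=17 to 75 mm.
- scraper_tip (a point): Middle of the scraper's blade end, 75 mm along +x from the scraper's origin.
- tile: White square ceramic sample tile with three glaze stripes, 100 x 100 x 14 mm, about 300 g, flat on the bench before the tray's mouth. Origin at its centre, 7 mm above the bench; x and y along its edges, roughly along the tray's x and y, z up. Too wide to grasp: push it by its edge. One tool lies between it and the tray, the other behind it.
- mug_a: White mug, 80 mm across and 88 mm high, handle at its +y side; origin at the centre of its underside. To be left alone.
- mug_b: White mug, same as the other; origin at the centre of its underside. To be left alone.
- jar: Terracotta-coloured glaze jar with white lid, 68 mm across and 85 mm high; origin at the centre of its underside. To be left alone.
There are look-alikes about, which are no part of the job. Leave any red look-alike of the brush alone. Leave any orange look-alike of the scraper alone.

How it is judged (in metres and radians):
At the end, for the whole second after the job is handed in: Brush and scraper lie flat and still on the floors of the blue and green compartments (centres within 10 mm and 4 mm in height of the seats, within 8 degrees, heads in the wide ends); the tile lies flat in its bay within 4 mm of the back stop; mugs and jar not moved (horizontal distance between brush and blue_seat below 0.01 m and x of brush_tip in the frame of blue_seat above 0.06 m and angle between the x axis of brush and the x axis of blue_seat, either way round below 0.14 rad and z of brush in the frame of blue_seat below 0.004 m and angle between each of brush, scraper's own z axis and vertical below 0.07 rad and horizontal distance between scraper and green_seat below 0.01 m and x of scraper_tip in the frame of green_seat above 0.06 m and angle between the x axis of scraper and the x axis of green_seat, either way round below 0.14 rad and z of scraper in the frame of green_seat below 0.004 m and y of tile in the frame of tray between -0.004 and 0.004 m and x of tile in the frame of tray between -0.008 and 0.008 m and height (world z) of tile below 0.011 m and linear speed of each of brush, scraper, tile below 0.02 m/s); the robot touches nothing.
It fails at once if the tile is lifted or tipped off the bench (centre raised by over 15 mm or tilted over 11 degrees) (height (world z) of tile above 0.022 m or angle between tile's own z axis and vertical above 0.2 rad).
It fails at once if the brush or scraper is dropped from a height (over 0.9 m/s while not held, about 40 mm of free fall) ((linear speed of brush above 0.9 m/s and contact force between the fingers and brush below 0.05 N) or (linear speed of scraper above 0.9 m/s and contact force between the fingers and scraper below 0.05 N)).
It fails at once if a mug or the jar is shifted more than 25 mm or tipped (distance of any of mug_a, mug_b, jar from where it was at the start of the episode above 0.025 m or angle between any of mug_a, mug_b, jar's own z axis and vertical above 0.4 rad).
It also fails if it takes over 72 s, if anything falls off the work surface, if the arm or the gripper's body presses on something with over 40 N, if the wrist force passes 120 N, or if a joint passes its speed limit or range.

### The arm

A 6-joint arm with a two-finger parallel gripper is mounted at the origin on the work surface. World frame = base frame: x ahead of the robot, y to its left, z up, the work surface at z = 0. Lengths are in mm, angles in rad, forces in N, time in s.
With the tool pointing down it reaches from about 350 to 775 mm from the base axis. Payload 7.3 kg.
Tool frame: the origin (TCP) lies midway between the tips of the shut fingers; the grasp point (between the pads) lies 19 mm behind it; z points along the fingers, y is the line along which they close (so a half turn about z gives the same grasp; the last joint's range is limited). The gripper opens to 92 mm and grips with 3 to 60 N. Pads are 19 mm wide; open, the fingers measure 130 mm over their backs; the gripper's body (75 mm by 190 mm) begins 47 mm behind the grasp point.
Start: joints at [1.096, 0.342, 1.524, -0, 1.275, -0.146], TCP at [169.512, 496.901, 226.741] pointing down, gripper open.
Joint ranges: [-2.53, 2.53], [-0.77, 2.02], [0.04, 2.7], [-1, 4.14], [0.28, 2.66], [-3.11, 3.11]. Speed limits (rad/s): [2.57, 2.57, 3.14, 3.14, 3.14, 3.14].

### API

Orientations are given as [roll, pitch, yaw] about the fixed x, y, z axes, in that order (R = Rz(yaw) Ry(pitch) Rx(roll)).
In Python, from plant import bot gives the robot as it stands. The module is installed in compiled form; this text tells all that it offers.
- The arm moves only by the shell command python3 -m crank 'ROWS' [OPENING]. ROWS is JSON, a list of rows, each a list of 6 numbers: the shift along the tool's x, y, z in m, then the turn, a rotation vector about the tool's x, y, z in rad. In form: [[dx, dy, dz, wx, wy, wz], ...]. A call has 1 to 5 rows; each row shifts and turns the commanded pose from where the row before left it, along the tool's axes as they then stand; what a row does not reach is not made up. A row lasts 1/8 s, in which the tool goes at most 62.5 mm and 10.7 degrees, less where a joint would pass 70% of its speed; a pose out of reach is approached as far as the arm can. A call is refused whole if a number of a shift passes 0.0625 or a number of a turn 0.188, either way. A call with a gripper value outside its range is refused whole. OPENING is the opening in per cent of the stroke, from 0 (shut) to 100 (fully open), set as the call begins (- or left out, the last holds). The fingers move at their own pace and stop on an object; the grip force is fixed at half the most. Time passes only in rows, so rows that do not move let the fingers close. It gives the time, the measured TCP pose, the force, the opening and the grip force at its end, in the units of the state.
- bot.get_obs(): the state, without advancing time (a new reading comes with each control period).
- bot.capture(name): name is "side" or "top"; returns a dict with "color" (384x512x3 uint8, blue, green, red), "fov_y" (degrees; the focal length in pixels is half the picture's height over the tangent of half this angle, whatever the lens; pixels are square), "cx", "cy" (the principal point, pixels), "extrinsics" (4x4, takes a point from world to camera coordinates). Camera axes: x right, y up, looking along -z (the intrinsics and any distortion apply to the point x, -y, -z); pixel columns grow to the right and rows downward; lengths in mm; the calibration is good to about 2 mm. A picture is of the moment at which its call begins. There is no depth.
- bot.close_job(): hands the job in; it is judged then, once.
The state is a dict: "time": time; "joint_positions": joint angles; "dq": joint speeds; "tau": joint torques, N m; "tool_pos": TCP position; "tcp_rot": TCP orientation; "contact_force": force on the tool from outside, world axes, zero at the start; "moment": the same for the moment, N m; "grip_width": finger opening in mm; "finger_force": force on a finger pad.
Only numpy, scipy, OpenCV 4.12 (cv2) and the standard library are available. Lean on these libraries where they do the work, as an engineer would, in place of code of your own. Each camera call takes 0.05 s, during which the arm holds its last target. There are 200 camera calls.

## Working session

There is one attempt and no reset: what is moved stays moved. The work goes in short steps, Python scripts to look and compute and a shell command to move; the robot and the scene stay as the last step left them, time stands still between calls to the robot, and variables do not carry over. Pictures are saved under pics/ and viewed, at most 13 in all, crops included, and the job is handed in when it is done.

```bash
mkdir -p pics; ls
python3 - <<'E'
from plant import bot
import cv2
for n in("top","side"):
    d=bot.capture(n); cv2.imwrite(f"pics/{n}0.png",d["color"]); print({k:v for k,v in d.items() if k!="color"})
print(bot.get_obs())
E
```

```text
pics
{'fov_y': 51.78282540131556, 'cx': 254.55940134632738, 'cy': 187.3629710000498, 'extrinsics': array([[ 2.38811623e-02, -9.99634693e-01,  1.26558559e-02,
        -3.46511861e+01],
       [ 9.89197605e-01,  2.54594929e-02,  1.44360355e-01,
        -5.38084834e+02],
       [-1.44629831e-01,  9.07164931e-03,  9.89444247e-01,
        -1.02132802e+03],
       [ 0.00000000e+00,  0.00000000e+00,  0.00000000e+00,
         1.00000000e+00]])}
{'fov_y': 44.401186247621986, 'cx': 252.45158938130643, 'cy': 186.9053741563857, 'extrinsics': array([[ 8.74835904e-01, -4.84363689e-01, -7.34560936e-03,
        -5.06396876e+02],
       [ 3.64781375e-01,  6.48722647e-01,  6.67902295e-01,
        -2.10848967e+02],
       [-3.18742357e-01, -5.86984449e-01,  7.44212716e-01,
        -1.31148358e+03],
       [ 0.00000000e+00,  0.00000000e+00,  0.00000000e+00,
         1.00000000e+00]])}
{'time': 0.1, 'joint_positions': array([ 1.09600462e+00,  3.42644304e-01,  1.52490274e+00,  1.37136487e-05,
        1.27541150e+00, -1.45993736e-01]), 'dq': array([-0.00138812, -0.00294412, -0.00157566, -0.00219943,  0.00018412,
       -0.00267218]), 'tau': array([ 1.96139110e-03, -4.31996369e+01, -2.44693959e+01,  7.19117350e-02,
        5.26217488e-02, -1.18947896e-04]), 'tool_pos': array([169.33199399, 496.56441235, 226.1255466 ]), 'tcp_rot': array([-3.14024320e+00, -2.11679293e-04,  2.81279054e+00]), 'contact_force': array([ 0.8449425 ,  0.87321953, -0.06968978]), 'moment': array([ 0.03122164, -0.01854181, -0.00815937]), 'finger_force': 0.0, 'grip_width': 92.40054797649327}
```

View pics/top0.png

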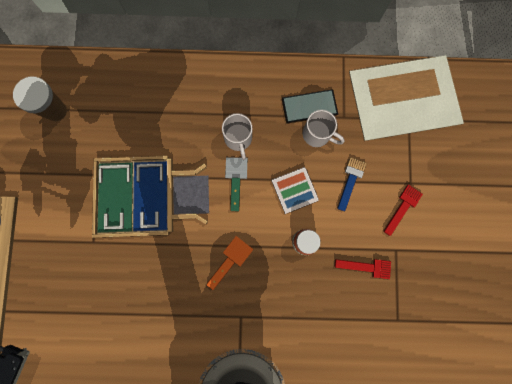

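View pics/side0.png

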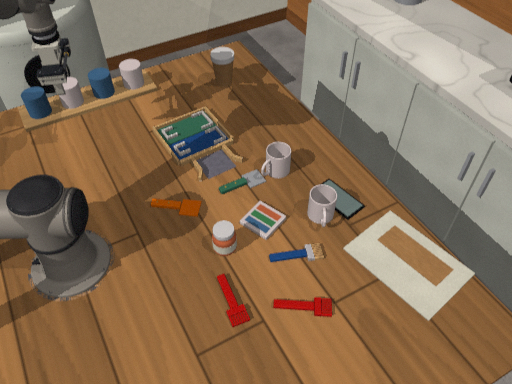

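The views show the tray at top-view (133,197), with green left and blue right. The scraper (236,185) lies between tile (295,190) and tray, and the brush (350,183) is behind the tile. Mugs are at (237,130) and (320,128), the jar at (308,242), and red and orange decoys are present.

```bash
cat > h.py <<'E'
from plant import bot
import cv2, numpy as np
def cap(n): return bot.capture(n)
def ray(d,uv,z):
    uv=np.asarray(uv,float).reshape(-1,2); f=192/np.tan(np.radians(d["fov_y"]/2)); E=d["extrinsics"]; R,t=E[:3,:3],E[:3,3]
    c=-R.T@t; v=np.c_[(uv[:,0]-d["cx"])/f,-(uv[:,1]-d["cy"])/f,-np.ones(len(uv))]@R
    return (c+v*((z-c[2])/v[:,2])[:,None])[:,:2]
def mask(d,h0,h1,s=90,v=30,box=None):
    m=cv2.inRange(cv2.cvtColor(d["color"],cv2.COLOR_BGR2HSV),(h0,s,v),(h1,255,255))
    if box: k=np.zeros_like(m); x0,y0,x1,y1=box; k[y0:y1,x0:x1]=255; m&=k
    return m
def rect(d,m,z):  # min-area rect of the mask's biggest blob, in world mm at height z
    c=max(cv2.findContours(m,cv2.RETR_EXTERNAL,cv2.CHAIN_APPROX_NONE)[0],key=cv2.contourArea)
    w=ray(d,c.reshape(-1,2),z).astype(np.float32); (cx,cy),(a,b),t=cv2.minAreaRect(w)
    if a<b: a,b,t=b,a,t+90
    return np.round([cx,cy,a,b,(t+90)%180-90],1)
E
python3 - <<'E'
from h import *
d=cap("top")
print("brush handle",rect(d,mask(d,100,125,120,40,(330,150,370,220)),14))
print("scraper handle",rect(d,mask(d,45,85,80,30,(222,160,250,220)),16))
print("green fl",rect(d,mask(d,45,95,80,20,(90,150,180,245)),14))
print("blue fl",rect(d,mask(d,100,125,100,20,(90,150,180,245)),14))
im=d["color"]
m=cv2.inRange(cv2.cvtColor(im,cv2.COLOR_BGR2HSV),(0,0,150),(180,45,255)); k=np.zeros_like(m);k[160:220,265:325]=255
print("tile",rect(d,cv2.morphologyEx(m&k,cv2.MORPH_CLOSE,np.ones((9,9))),14))
for n,uv,z in(("mugA",(237,131),88),("mugB",(320,128),88),("jar",(308,242),85)): print(n,ray(d,uv,z))
a=cv2.resize(im[145:245,85:215],None,fx=6,fy=6,interpolation=cv2.INTER_CUBIC)
b=cv2.resize(im[110:260,215:415],None,fx=4,fy=4,interpolation=cv2.INTER_CUBIC)
cv2.imwrite("pics/a.png",a);cv2.imwrite("pics/b.png",b)
E
```

```text
brush handle [ 536.5 -275.5  101.4   20.7  -19.4]
scraper handle [522.7  31.5  88.2  21.9   1.7]
green fl [507.1 360.1 186.3  91.    3.9]
blue fl [512.9 263.6 186.5  87.9   3.2]
tile [ 538.3 -132.1   98.5   98.4   22.9]
mugA [[679.07002174  28.51119142]]
mugB [[ 693.17708773 -188.48292927]]
jar [[ 396.56284973 -158.72670718]]
```

View pics/a.png

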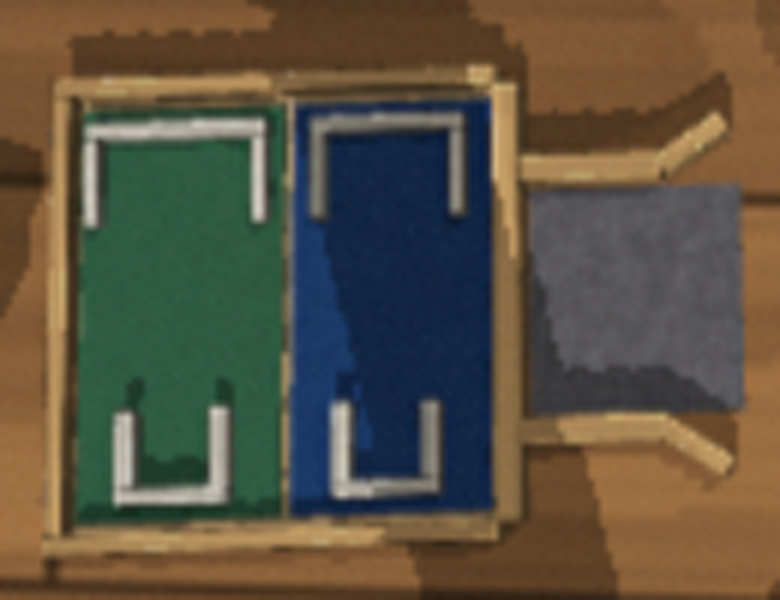

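View pics/b.png

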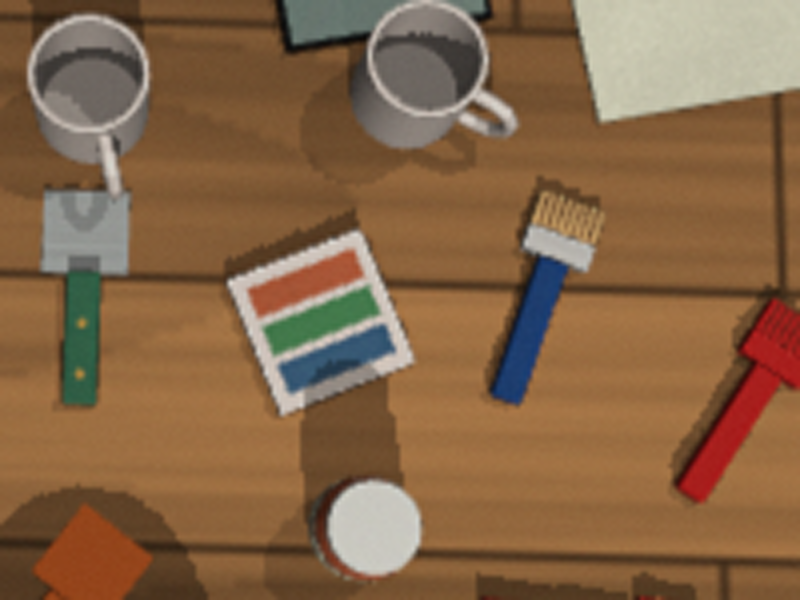

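Both wide ends (white walls) face world +x (crop top). The tile is turned clockwise-needed by about 20°, and mug A's handle reaches near the scraper blade. I'll refine the tray using the wall tops, then plan the moves.

```bash
cat >> h.py <<'E'
def plan(x,y,z,yaw=None):  # turn first, then shift, in tool axes (m, rad); tool pointing down
    o=bot.get_obs(); p=o["tool_pos"]; r=o["tcp_rot"]
    yaw=r[2] if yaw is None else yaw; w=-((yaw-r[2]+np.pi)%(2*np.pi)-np.pi)
    e=np.array([x,y,z])-p; c,s=np.cos(yaw),np.sin(yaw)
    print("wz %.3f shift m %.4f %.4f %.4f"%(w,(c*e[0]+s*e[1])/1e3,(s*e[0]-c*e[1])/1e3,-e[2]/1e3))
E
python3 - <<'E'
from h import *
d=cap("top"); hsv=cv2.cvtColor(d["color"],cv2.COLOR_BGR2HSV)
w=cv2.inRange(hsv,(0,0,85),(180,70,255))
for n,b in(("green",(96,162,132,232)),("blue",(135,162,167,231))):
    k=np.zeros_like(w);k[b[1]:b[3],b[0]:b[2]]=255
    for q in(("hi",162,190),("lo",205,232)):
        kk=k.copy();kk[:q[1]]=0;kk[q[2]:]=0
        pts=ray(d,cv2.findNonZero(w&kk).reshape(-1,2),26).astype(np.float32)
        print(n,q[0],np.round(cv2.minAreaRect(pts),1) if 0 else cv2.minAreaRect(pts))
s=cap("side"); f=192/np.tan(np.radians(s["fov_y"]/2))
print("side brush",rect(s,mask(s,100,125,120,40,(262,240,312,270)),14)); print("side scraper",rect(s,mask(s,45,90,80,30,(215,170,255,200)),16))
plan(545,32,150,np.pi+.03)
E
```

```text
green hi ((567.185302734375, 362.5709228515625), (55.02960205078125, 83.61575317382812), 4.782723426818848)
green lo ((441.8194885253906, 354.2938537597656), (43.02413558959961, 47.99650955200195), 4.586949825286865)
blue hi ((576.610107421875, 266.9213562011719), (44.355899810791016, 65.25284576416016), 3.3186633586883545)
blue lo ((442.8887634277344, 250.59402465820312), (48.04888916015625, 65.69274139404297), 1.428601622581482)
side brush [ 535.1 -281.2  103.2   24.6  -19.3]
side scraper [521.5  23.8  92.1  27.9   0.9]
wz -0.359 shift m -0.3615 -0.4758 0.0764
```

```bash
python3 -m crank '[[0,0,0.01,0,0,-0.18],[0,0,0.01,0,0,-0.179],[-0.030,-0.0396,0.0047,0,0,0],[-0.030,-0.0396,0.0047,0,0,0],[-0.030,-0.0396,0.0047,0,0,0]]' 50 && python3 -m crank '[[-0.030,-0.0396,0.0047,0,0,0],[-0.030,-0.0396,0.0047,0,0,0],[-0.030,-0.0396,0.0047,0,0,0],[-0.030,-0.0396,0.0047,0,0,0],[-0.030,-0.0396,0.0047,0,0,0]]' && python3 -m crank '[[-0.030,-0.0396,0.0047,0,0,0],[-0.030,-0.0396,0.0047,0,0,0],[-0.030,-0.0396,0.0047,0,0,0],[-0.030,-0.0396,0.0047,0,0,0],[0,0,0,0,0,0]]'
python3 - <<'E'
from h import *
plan(544,32,60,np.pi+.03)
cv2.imwrite("pics/c.png",cv2.resize(np.hstack([cap("top")["color"][100:300,90:390],cap("side")["color"][90:290,100:400]]),None,fx=1.3,fy=1.3))
E
```

```text
time: 0.88
tool_pos: [263.7, 379.7, 192.4]
tcp_rot: [3.142, 0.0, -3.111]
contact_force: [0.9, 0.7, -0.6]
grip_width: 47.6
finger_force: 0.0
time: 1.5
tool_pos: [419.9, 186.1, 169.1]
tcp_rot: [3.141, 0.0, -3.111]
contact_force: [1.1, 1.3, 0.4]
grip_width: 45.9
finger_force: 0.0
time: 2.12
tool_pos: [545.2, 30.1, 149.5]
tcp_rot: [-3.141, 0.0, -3.115]
contact_force: [-0.7, 0.5, -0.1]
grip_width: 45.8
finger_force: 0.0
wz -0.004 shift m 0.0011 0.0019 0.0895
```

View pics/c.png

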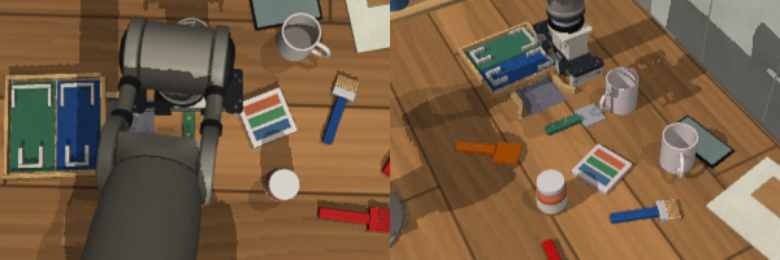

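The top view shows the gripper body lying along world y over the scraper, clear of mug A. Descending.

```bash
python3 -m crank '[[0,0.0015,0.05,0,0,0],[0,0,0.05,0,0,0],[0,0,0.025,0,0,0],[0,0,0.015,0,0,0],[0,0,0.0055,0,0,0]]' && python3 -m crank '[[0,0,0,0,0,0],[0,0,0,0,0,0],[0,0,0,0,0,0],[0,0,0,0,0,0]]' 0 && python3 -m crank '[[0,0,-0.02,0,0,0],[0,0,-0.04,0,0,0],[0,0,-0.04,0,0,0]]'
python3 - <<'E'
from h import *
s=cap("side"); cv2.imwrite("pics/d.png",cv2.resize(np.hstack([s["color"][100:250,160:360],cap("top")["color"][120:270,150:350]]),None,fx=2,fy=2))
plan(498,359,110,np.pi+.066)
E
```

```text
time: 2.85
tool_pos: [543.4, 35.0, 4.7]
tcp_rot: [3.141, -0.0, -3.11]
contact_force: [1.3, -0.1, -0.3]
grip_width: 45.4
finger_force: 0.0
time: 3.35
tool_pos: [544.3, 34.2, 5.7]
tcp_rot: [-3.141, 0.002, -3.111]
contact_force: [-0.5, 0.1, 5.9]
grip_width: 23.8
finger_force: 29.7
time: 3.72
tool_pos: [543.1, 34.3, 105.5]
tcp_rot: [3.141, -0.001, -3.112]
contact_force: [0.5, -0.2, -0.7]
grip_width: 23.6
finger_force: 30.0
wz -0.036 shift m 0.0266 0.3273 -0.0010
```

View pics/d.png

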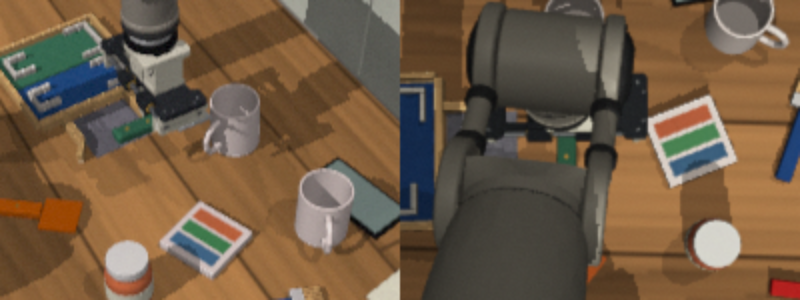

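The scraper is held level between the fingers. I'll measure where the handle end sits in the hand.

Run:
```python
from h import *
d=cap("top"); m=mask(d,45,90,70,25,(215,150,255,230)); r=ray(d,cv2.findNonZero(m).reshape(-1,2),116.5); o=bot.get_obs()
print(o["tool_pos"],o["tcp_rot"],"end x",np.percentile(r[:,0],[0,2,5]), r[r[:,0]<r[:,0].min()+15].mean(0), len(r))
s=cap("side"); m=mask(s,45,90,70,25,(200,150,260,190)); r=ray(s,cv2.findNonZero(m).reshape(-1,2),116.5); print("side end x",r[:,0].min(),len(r))
```

```text
[544.82566543  34.21787053 106.68241244] [-3.14125599  0.00438374 -3.111425  ] end x [491.96703026 492.10183203 492.30406962] [499.04998106  32.1535325 ] 109
side end x 474.5519971881797 149
```

```bash
python3 -m crank '[[0,0,0,0,0,-0.036],[0.0045,0.0470,0,0,0,0],[0.0045,0.0470,0,0,0,0],[0.0045,0.0470,0,0,0,0],[0.0045,0.0470,0,0,0,0]]' && python3 -m crank '[[0.0045,0.0470,0,0,0,0],[0.0041,0.0470,0,0,0,0],[0,0.0443,0,0,0,0],[0,0,0.03,0,0,0],[0,0,0.02,0,0,0]]'
python3 - <<'E'
from h import *
plan(498,358,19,np.pi+.066)
s=cap("side"); t=cap("top"); cv2.imwrite("pics/e.png",np.hstack([cv2.resize(s["color"][80:180,140:270],(390,300)),cv2.resize(t["color"][140:250,80:220],(382,300))]))
E
```

```text
time: 4.55
tool_pos: [512.1, 221.9, 103.2]
tcp_rot: [-3.141, -0.003, -3.074]
contact_force: [0.1, -0.0, -1.1]
grip_width: 23.8
finger_force: 30.0
time: 5.18
tool_pos: [493.9, 358.2, 51.8]
tcp_rot: [-3.14, -0.004, -3.072]
contact_force: [0.0, 0.5, -0.8]
grip_width: 23.7
finger_force: 30.0
wz 0.003 shift m -0.0041 -0.0004 0.0328
```

View pics/e.png

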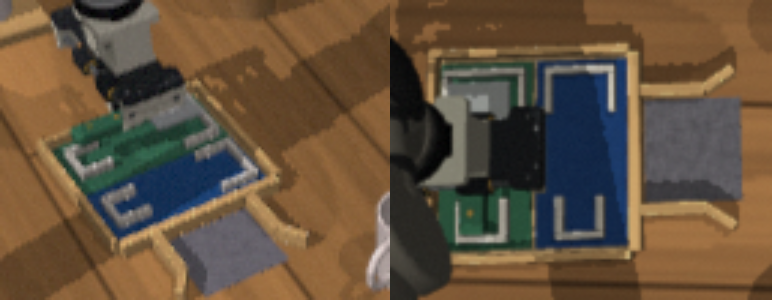

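Top view: blade tip at about (113,169) px and handle end at about (117,225), in line with the green pocket. Checking the numbers.

Run:
```python
from h import *
t=cap("top"); o=bot.get_obs(); print(o["tool_pos"])
print("tip",ray(t,(113,169),51),"end",ray(t,(117,225),63))
g=cv2.cvtColor(t["color"],cv2.COLOR_BGR2HSV)
for u in(112,): print([tuple(map(int,g[v,u])) for v in range(160,182)])
for u in(116,): print([tuple(map(int,g[v,u])) for v in range(214,236)])
for v in(160,164,166,172,228,230):print(v,ray(t,(114,v),26),ray(t,(114,v),51),ray(t,(114,v),63))
```

```text
[494.14860847 357.44939072  52.52777404]
tip [[576.67983674 356.03400302]] end [[428.34652531 330.49663764]]
[(17, 126, 158), (16, 118, 84), (20, 101, 93), (57, 72, 74), (70, 80, 73), (40, 28, 110), (23, 25, 122), (22, 28, 100), (63, 52, 54), (70, 51, 75), (53, 8, 134), (50, 7, 104), (50, 8, 100), (45, 5, 98), (42, 11, 114), (60, 5, 144), (50, 5, 146), (53, 7, 149), (60, 9, 149), (60, 7, 150), (48, 9, 136), (75, 15, 35)]
[(73, 123, 77), (73, 126, 75), (73, 127, 76), (73, 124, 78), (73, 123, 79), (73, 123, 77), (73, 121, 74), (74, 128, 48), (72, 117, 48), (74, 133, 46), (74, 125, 47), (60, 44, 76), (30, 22, 149), (21, 26, 189), (22, 23, 170), (67, 53, 63), (74, 135, 49), (48, 73, 70), (18, 110, 118), (17, 119, 144), (18, 125, 182), (18, 124, 183)]
160 [[606.32132    364.05862692]] [[601.12362529 355.21922119]] [[598.62873182 350.97630644]]
164 [[595.20683523 363.22437493]] [[590.27061749 354.40459563]] [[587.90123298 350.17110157]]
166 [[589.66193259 362.80817516]] [[584.85616304 353.99818728]] [[582.54939366 349.7693931 ]]
172 [[573.07636494 361.56326429]] [[568.66078389 352.78256392]] [[566.54130498 348.56782775]]
228 [[421.74991298 350.20471764]] [[420.8944055 341.691236 ]] [[420.48376192 337.60476481]]
230 [[416.45871879 349.80756119]] [[415.72769081 341.30342297]] [[415.37679738 337.22143662]]
```

```bash
python3 -m crank '[[-0.006,0.0005,0.01,0,0,0],[0,0,0.01,0,0,0],[0,0,0.008,0,0,0],[0,0,0.004,0,0,0],[0,0,0,0,0,0]]'
python3 - <<'E'
from h import *
plan(500,358,19,np.pi+.066)
E
```

```text
time: 5.95
tool_pos: [501.3, 358.9, 22.6]
tcp_rot: [-3.141, -0.0, -3.075]
contact_force: [0.0, 0.1, -1.2]
grip_width: 23.6
finger_force: 30.0
wz 0.000 shift m 0.0014 -0.0008 0.0036
```

Noise is about 1 mm. Setting it down, releasing, rising and checking.

```bash
python3 -m crank '[[0.0008,0,0.002,0,0,0],[0,0,0.0012,0,0,0],[0,0,0,0,0,0]]' && python3 -m crank '[[0,0,0,0,0,0],[0,0,0,0,0,0],[0,0,0,0,0,0]]' 36 && python3 -m crank '[[0,0,-0.01,0,0,0],[0,0,-0.03,0,0,0],[0,0,-0.05,0,0,0],[0,0,-0.05,0,0,0],[0,0,0,0,0,0]]'
python3 - <<'E'
from h import *
plan(550,-280,150,np.pi-.339)
E
```

```text
time: 6.32
tool_pos: [500.7, 359.0, 19.7]
tcp_rot: [3.141, 0.0, -3.075]
contact_force: [0.8, -0.7, -1.2]
grip_width: 23.5
finger_force: 30.0
time: 6.7
tool_pos: [500.8, 359.1, 19.8]
tcp_rot: [3.141, 0.0, -3.075]
contact_force: [0.1, -0.4, 0.2]
grip_width: 33.2
finger_force: 0.0
time: 7.32
tool_pos: [502.9, 360.3, 165.3]
tcp_rot: [3.137, 0.009, -3.075]
contact_force: [-0.3, -0.2, -0.5]
grip_width: 33.1
finger_force: 0.0
wz 0.405 shift m -0.2573 -0.5882 0.0153
```

```bash
python3 -m crank '[[0,0,0,0,0,0.135],[0,0,0,0,0,0.135],[0,0,0,0,0,0.135],[-0.0214,-0.0490,0.001,0,0,0],[-0.0214,-0.0490,0.001,0,0,0]]' 50 && python3 -m crank '[[-0.0214,-0.0490,0.001,0,0,0],[-0.0214,-0.0490,0.001,0,0,0],[-0.0214,-0.0490,0.001,0,0,0],[-0.0214,-0.0490,0.001,0,0,0],[-0.0214,-0.0490,0.001,0,0,0]]' && python3 -m crank '[[-0.0214,-0.0490,0.001,0,0,0],[-0.0214,-0.0490,0.001,0,0,0],[-0.0214,-0.0490,0.001,0,0,0],[-0.0214,-0.0490,0.001,0,0,0],[-0.0214,-0.0490,0.001,0,0,0]]' && python3 -m crank '[[0,0,0,0,0,0]]'
python3 - <<'E'
from h import *
plan(550,-279.5,4.5,np.pi-.339)
t=cap("top"); cv2.imwrite("pics/f.png",np.hstack([cv2.resize(t["color"][150:245,85:215],(410,300)),cv2.resize(t["color"][90:240,270:420],(300,300))]))
E
```

```text
time: 7.95
tool_pos: [507.8, 251.3, 156.9]
tcp_rot: [-3.141, -0.001, 2.804]
contact_force: [1.4, 0.2, -0.3]
grip_width: 45.7
finger_force: 0.0
time: 8.57
tool_pos: [527.5, -16.0, 152.3]
tcp_rot: [3.142, -0.001, 2.803]
contact_force: [0.5, -0.3, 0.4]
grip_width: 45.7
finger_force: 0.0
time: 9.2
tool_pos: [547.0, -282.5, 147.1]
tcp_rot: [3.141, -0.001, 2.803]
contact_force: [0.1, 0.4, -0.3]
grip_width: 45.6
finger_force: 0.0
time: 9.32
tool_pos: [546.7, -284.5, 146.5]
tcp_rot: [-3.141, -0.001, 2.798]
contact_force: [0.7, 0.3, -0.1]
grip_width: 46.1
finger_force: 0.0
wz -0.004 shift m -0.0015 0.0058 0.1420
```

View pics/f.png

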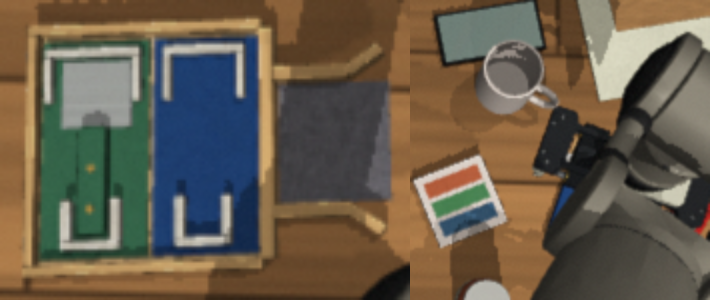

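The scraper lies squarely in the green pocket, and the blue pocket is now lit. The gripper's end is near mug B's handle (about (338,141) px), so I'll check that clearance and re-measure the blue seat.

Run:
```python
from h import *
t=cap("top"); print("handle tip",ray(t,(343,141),50),ray(t,(335,146),50))
w=cv2.inRange(cv2.cvtColor(t["color"],cv2.COLOR_BGR2HSV),(0,0,85),(180,60,255))
for n,a in(("hi",(162,190)),("lo",(205,231))):
    k=np.zeros_like(w);k[a[0]:a[1],135:166]=255
    r=cv2.minAreaRect(ray(t,cv2.findNonZero(w&k).reshape(-1,2),26).astype(np.float32));print(n,r)
o=bot.get_obs()["tool_pos"]; y=2.803
for a,b in((37.5,95),(-37.5,95),(37.5,-95),(-37.5,-95)): print("corner",o[:2]+[a*np.cos(y)+b*np.sin(y),a*np.sin(y)-b*np.cos(y)])
```

```text
handle tip [[ 670.21000184 -257.59316989]] [[ 655.71947821 -235.80186835]]
hi ((576.31640625, 266.7207336425781), (48.927310943603516, 70.641357421875), 3.8372199535369873)
lo ((443.26739501953125, 254.6106719970703), (51.30048370361328, 55.72237777709961), 3.75433349609375)
corner [ 542.98087881 -178.68335525]
corner [ 613.72260858 -203.59535374]
corner [ 479.87048262 -357.89573734]
corner [ 550.61221239 -382.80773583]
```

```bash
python3 -m crank '[[-0.0015,0.0045,0.05,0,0,0],[0,0,0.05,0,0,0],[0,0,0.025,0,0,0],[0,0,0.012,0,0,0],[0,0,0.004,0,0,0]]' && python3 -m crank '[[0,0,0,0,0,0]]' && python3 -m crank '[[0,0,0,0,0,0],[0,0,0,0,0,0],[0,0,0,0,0,0],[0,0,0,0,0,0]]' 0 && python3 -m crank '[[0,0,-0.02,0,0,0],[0,0,-0.05,0,0,0],[0,0,-0.05,0,0,0],[0,0,-0.02,0,0,0]]'
python3 - <<'E'
from h import *
plan(504,262,120,np.pi+.066)
E
```

```text
time: 10.05
tool_pos: [550.6, -276.3, 6.7]
tcp_rot: [3.141, -0.0, 2.804]
contact_force: [0.5, -0.0, 0.3]
grip_width: 45.8
finger_force: 0.0
time: 10.18
tool_pos: [551.0, -277.2, 7.6]
tcp_rot: [-3.141, 0.002, 2.803]
contact_force: [-0.8, 0.3, 0.5]
grip_width: 45.7
finger_force: 0.0
time: 10.68
tool_pos: [550.5, -277.5, 7.1]
tcp_rot: [-3.141, 0.001, 2.803]
contact_force: [-1.0, -0.4, 4.7]
grip_width: 21.4
finger_force: 30.0
time: 11.18
tool_pos: [551.4, -277.8, 149.9]
tcp_rot: [-3.141, 0.005, 2.803]
contact_force: [0.1, -0.9, -1.2]
grip_width: 21.5
finger_force: 30.0
wz -0.405 shift m 0.0117 0.5418 0.0299
```

```bash
python3 -m crank '[[0,0,0,0,0,-0.135],[0,0,0,0,0,-0.135],[0,0,0,0,0,-0.135],[0.0011,0.0493,0,0,0,0],[0.0011,0.0493,0,0,0,0]]' && python3 -m crank '[[0.0011,0.0493,0,0,0,0],[0.0011,0.0493,0,0,0,0],[0.0011,0.0493,0,0,0,0],[0.0011,0.0493,0,0,0,0],[0.0011,0.0493,0,0,0,0]]' && python3 -m crank '[[0.0011,0.0493,0,0,0,0],[0.0011,0.0493,0,0,0,0],[0.0011,0.0493,0,0,0,0],[0.0007,0.0483,0,0,0,0],[0,0,0.04,0,0,0]]' && python3 -m crank '[[0,0,0.04,0,0,0],[0,0,0.015,0,0,0],[0,0,0,0,0,0]]'
python3 - <<'E'
from h import *
plan(504,262,21,np.pi+.066)
t=cap("top"); cv2.imwrite("pics/g.png",cv2.resize(t["color"][150:245,85:215],(780,570),interpolation=cv2.INTER_CUBIC))
E
```

```text
time: 11.8
tool_pos: [541.1, -178.1, 146.1]
tcp_rot: [3.141, -0.001, -3.077]
contact_force: [-0.3, 0.8, -1.2]
grip_width: 21.2
finger_force: 29.9
time: 12.42
tool_pos: [519.4, 68.2, 146.5]
tcp_rot: [3.141, -0.0, -3.076]
contact_force: [0.8, 0.1, -0.1]
grip_width: 21.8
finger_force: 29.9
time: 13.05
tool_pos: [504.2, 266.2, 108.6]
tcp_rot: [3.139, 0.007, -3.071]
contact_force: [0.1, -1.2, -1.5]
grip_width: 21.6
finger_force: 30.0
time: 13.42
tool_pos: [502.6, 261.9, 51.1]
tcp_rot: [-3.141, -0.002, -3.076]
contact_force: [0.3, 0.1, -0.1]
grip_width: 21.4
finger_force: 30.0
wz -0.000 shift m -0.0014 0.0000 0.0301
```

View pics/g.png

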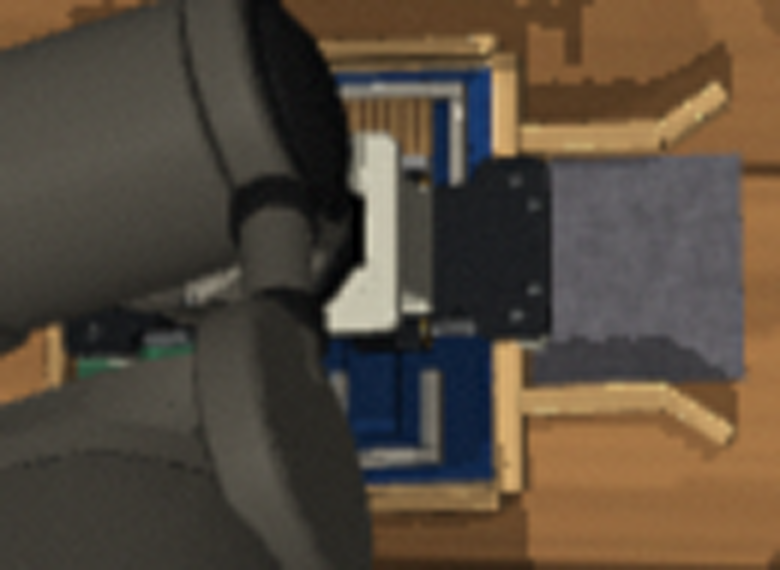

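Top view: bristle tip at about (150,166) px, far wall bar mid (150,165), handle end (148,222) and near wall bar (149,226). Converting these to positions.

Run:
```python
from h import *
t=cap("top"); print(bot.get_obs()["tool_pos"])
for n,uv,z in(("tip",(150,166.2),56),("end",(148,222),58),("hibar",(150,165),26),("lobar",(149,226),26),("brush right edge hi",(157.3,170),56),("wall right hi",(161.2,170),26),("handle right lo",(151.5,218),58),("wallr lo",(156.6,218),26)): print(n,ray(t,uv,z))
```

```text
[503.89234763 262.3118081   52.94353222]
tip [[585.86654696 257.24815767]]
end [[438.25403187 252.77372372]]
hibar [[595.0212484  265.26708134]]
lobar [[429.32514059 257.65890923]]
brush right edge hi [[576.14318966 237.36066205]]
wall right hi [[581.96349221 234.00666427]]
handle right lo [[448.82321554 244.37146696]]
wallr lo [[451.12943957 238.71930313]]
```

```bash
python3 -m crank '[[0,0,0.015,0,0,0],[0,0,0.008,0,0,0],[0,0,0.004,0,0,0],[0,0,0.002,0,0,0],[0,0,0,0,0,0]]' && python3 -m crank '[[0,0,0,0,0,0]]'
```

```text
time: 14.15
tool_pos: [502.9, 262.2, 22.6]
tcp_rot: [3.142, 0.0, -3.075]
contact_force: [0.4, -0.8, -1.5]
grip_width: 21.6
finger_force: 30.0
time: 14.28
tool_pos: [503.1, 262.2, 22.9]
tcp_rot: [3.141, 0.001, -3.075]
contact_force: [0.4, -0.0, -0.8]
grip_width: 21.4
finger_force: 30.0
```

```bash
python3 -m crank '[[0,0,0.0015,0,0,0],[0,0,0,0,0,0]]' && python3 -m crank '[[0,0,0,0,0,0],[0,0,0,0,0,0],[0,0,0,0,0,0]]' 36 && python3 -m crank '[[0,0,-0.01,0,0,0],[0,0,-0.03,0,0,0],[0,0,-0.05,0,0,0],[0,0,-0.04,0,0,0],[0,0,0,0,0,0]]'
python3 - <<'E'
from h import *
plan(520,-215,100,np.pi+.064)
E
```

```text
time: 14.52
tool_pos: [502.9, 262.1, 21.1]
tcp_rot: [3.142, -0.0, -3.075]
contact_force: [0.7, -0.1, -0.3]
grip_width: 21.2
finger_force: 30.0
time: 14.9
tool_pos: [503.0, 262.1, 21.2]
tcp_rot: [3.141, 0.0, -3.075]
contact_force: [0.4, -0.0, -0.1]
grip_width: 32.6
finger_force: 0.0
time: 15.52
tool_pos: [504.8, 262.9, 155.4]
tcp_rot: [3.139, 0.008, -3.075]
contact_force: [-0.4, 0.2, -0.6]
grip_width: 32.8
finger_force: 0.0
wz 0.002 shift m 0.0154 -0.4779 0.0554
```

```bash
python3 -m crank '[[0.0026,-0.0504,0,0,0,0],[0.0026,-0.0504,0,0,0,0],[0.0026,-0.0504,0,0,0,0],[0.0026,-0.0504,0,0,0,0],[0.0026,-0.0504,0,0,0,0]]' 0 && python3 -m crank '[[0.0026,-0.0504,0,0,0,0],[0.0026,-0.0504,0,0,0,0],[0.0026,-0.0504,0,0,0,0],[0.0026,-0.0504,0,0,0,0],[0.0026,-0.0504,0,0,0,0]]' && python3 -m crank '[[0,0,0.055,0,0,0],[0,0,0.05,0,0,0],[0,0,0.025,0,0,0],[0,0,0.015,0,0,0],[0,0,0,0,0,0]]'
python3 - <<'E'
from h import *
plan(511,-210,6,np.pi+.064)
t=cap("top"); m=cv2.inRange(cv2.cvtColor(t["color"],cv2.COLOR_BGR2HSV),(0,0,150),(180,45,255)); k=np.zeros_like(m);k[160:220,265:325]=255
print("tile",rect(t,cv2.morphologyEx(m&k,cv2.MORPH_CLOSE,np.ones((9,9))),14))
E
```

```text
time: 16.15
tool_pos: [505.9, 8.3, 150.5]
tcp_rot: [3.141, -0.001, -3.075]
contact_force: [1.3, 0.1, -0.2]
grip_width: 0.5
finger_force: 0.0
time: 16.77
tool_pos: [509.6, -243.9, 150.4]
tcp_rot: [3.141, -0.001, -3.076]
contact_force: [1.3, 0.9, -1.0]
grip_width: 0.7
finger_force: 0.0
time: 17.4
tool_pos: [509.8, -242.1, 5.3]
tcp_rot: [3.14, -0.002, -3.075]
contact_force: [0.2, 0.9, 0.5]
grip_width: 0.2
finger_force: 0.0
wz 0.002 shift m -0.0033 0.0320 -0.0007
tile [ 538.5 -132.1   98.3   98.2  -66.9]
```

```bash
python3 -m crank '[[0,0.015,0,0,0,0],[0,0.008,0,0,0,0],[0,0.007,0,0,0,0],[0,0.007,0,0,0,0],[0,0.006,0,0,0,0]]' && python3 -m crank '[[0,0.004,0,0,0,0],[0,0.004,0,0,0,0],[0,0,0,0,0,0]]'
cat >> h.py <<'E'
def tile(d,box):  # all-surface tile mask: white plus stripes closed
    m=cv2.inRange(cv2.cvtColor(d["color"],cv2.COLOR_BGR2HSV),(0,0,150),(180,45,255)); k=np.zeros_like(m);k[box[1]:box[3],box[0]:box[2]]=255
    return rect(d,cv2.morphologyEx(m&k,cv2.MORPH_CLOSE,np.ones((9,9))),14)
E
python3 - <<'E'
from h import *
t=cap("top"); print(tile(t,(225,155,325,225))); s=cap("side"); print(tile(s,(225,170,300,245))); print(bot.get_obs()["tool_pos"])
cv2.imwrite("pics/i.png",np.hstack([cv2.resize(t["color"][140:240,230:350],(360,300)),cv2.resize(s["color"][150:270,200:344],(360,300))]))
E
```

```text
time: 18.08
tool_pos: [507.7, -199.5, 6.4]
tcp_rot: [-3.141, 0.001, -3.075]
contact_force: [-0.7, -2.1, 1.1]
grip_width: 0.4
finger_force: 1.2
time: 18.45
tool_pos: [507.0, -191.4, 6.2]
tcp_rot: [3.141, 0.0, -3.075]
contact_force: [-1.4, -0.6, 1.9]
grip_width: 0.6
finger_force: 1.1
[ 542.3 -118.2   98.8   98.2   18. ]
[ 539.1 -130.7  136.9   88.5  -27.1]
[ 506.94731093 -191.49717155    6.15003121]
```

View pics/i.png

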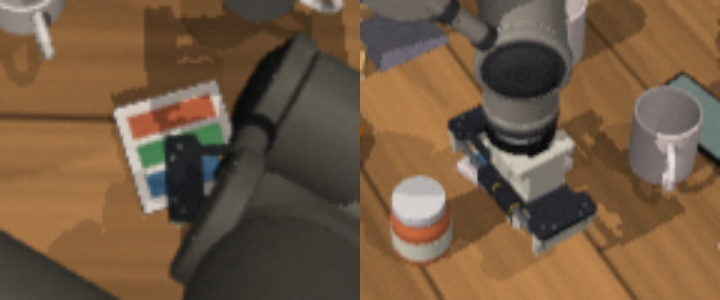

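The tile has turned to roughly 15° (visible left edge at crop (115,103)–(145,210)). Continuing the corner push, then backing off for a clear look.

```bash
python3 -m crank '[[0,0.005,0,0,0,0],[0,0.005,0,0,0,0],[0,0.004,0,0,0,0],[0,0,0,0,0,0]]' && python3 -m crank '[[0,-0.02,0,0,0,0],[0,-0.05,0,0,0,0],[0,-0.02,0,0,0,0],[0,0,0,0,0,0]]'
python3 - <<'E'
from h import *
t=cap("top"); print(tile(t,(225,155,325,225))); s=cap("side"); print(tile(s,(225,170,300,245))); print(bot.get_obs()["tool_pos"])
E
```

```text
time: 19.05
tool_pos: [505.9, -177.1, 6.1]
tcp_rot: [3.141, -0.0, -3.075]
contact_force: [-0.3, -0.5, 2.7]
grip_width: 0.7
finger_force: 1.1
time: 19.55
tool_pos: [511.5, -268.9, 5.6]
tcp_rot: [3.141, -0.0, -3.078]
contact_force: [0.3, 0.6, -0.8]
grip_width: 0.6
finger_force: 0.0
[ 546.6 -106.8   98.6   98.4  -77. ]
[ 547.7 -150.8  181.6  104.3  -75.9]
[ 511.30624808 -266.65001676    5.60922424]
```

```bash
python3 -m crank '[[-0.028,0.03,0,0,0,0],[0,0.03,0,0,0,0],[0,0.018,0,0,0,0],[0,0.006,0,0,0,0],[0,0.006,0,0,0,0]]' && python3 -m crank '[[0,0.006,0,0,0,0],[0,0.004,0,0,0,0],[0,0,0,0,0,0]]' && python3 -m crank '[[0,-0.02,0,0,0,0],[0,-0.05,0,0,0,0],[0,-0.02,0,0,0,0],[0,0,0,0,0,0]]'
python3 - <<'E'
from h import *
t=cap("top"); print(tile(t,(225,155,325,225))); print(bot.get_obs()["tool_pos"])
E
```

```text
time: 20.27
tool_pos: [534.0, -175.8, 6.3]
tcp_rot: [-3.141, 0.0, -3.075]
contact_force: [0.2, -0.9, -0.0]
grip_width: 0.4
finger_force: 0.0
time: 20.65
tool_pos: [533.3, -165.9, 6.2]
tcp_rot: [-3.142, 0.0, -3.076]
contact_force: [0.4, 0.1, 1.1]
grip_width: 0.5
finger_force: 0.5
time: 21.15
tool_pos: [538.9, -257.4, 5.8]
tcp_rot: [3.141, 0.0, -3.078]
contact_force: [0.2, -0.1, -0.1]
grip_width: 0.2
finger_force: 0.0
[ 548.2 -100.4   99.1   98.4   10.5]
[ 538.65626719 -255.88375149    5.70109307]
```

```bash
python3 -m crank '[[-0.004,0.045,0,0,0,0],[0,0.035,0,0,0,0],[0,0.011,0,0,0,0],[0.001,0.005,0,0,0,0],[0.001,0.005,0,0,0,0]]' && python3 -m crank '[[0.001,0.003,0,0,0,0],[0,0,0,0,0,0]]' && python3 -m crank '[[0,-0.02,0,0,0,0],[0,-0.05,0,0,0,0],[0,-0.02,0,0,0,0],[0,0,0,0,0,0]]'
python3 - <<'E'
from h import *
t=cap("top"); print(tile(t,(225,155,325,225))); print(bot.get_obs()["tool_pos"])
E
```

```text
time: 21.82
tool_pos: [534.8, -155.2, 6.3]
tcp_rot: [-3.141, 0.001, -3.076]
contact_force: [-0.5, -0.4, 1.6]
grip_width: 0.4
finger_force: 0.9
time: 22.08
tool_pos: [533.3, -152.1, 6.2]
tcp_rot: [3.142, 0.0, -3.076]
contact_force: [-0.5, -1.0, 1.5]
grip_width: 0.3
finger_force: 0.9
time: 22.58
tool_pos: [538.9, -243.3, 5.8]
tcp_rot: [3.141, -0.0, -3.078]
contact_force: [-0.5, 0.5, -0.1]
grip_width: 0.5
finger_force: 0.0
[549.7 -89.4  99.3  98.8   5.1]
[ 538.73054204 -241.79268404    5.66925026]
```

```bash
python3 -m crank '[[-0.029,0.04,0,0,0,0],[0,0.038,0,0,0,0],[0,0.013,0,0,0,0],[0.0015,0.007,0,0,0,0],[0.0015,0.007,0,0,0,0]]' && python3 -m crank '[[0.0015,0.007,0,0,0,0],[0.0015,0.007,0,0,0,0],[0.0015,0.007,0,0,0,0],[0,0,0,0,0,0]]' && python3 -m crank '[[0,-0.02,0,0,0,0],[0,-0.05,0,0,0,0],[0,-0.02,0,0,0,0],[0,0,0,0,0,0]]'
python3 - <<'E'
from h import *
t=cap("top"); print(tile(t,(215,155,325,225))); print(bot.get_obs()["tool_pos"])
E
```

```text
time: 23.25
tool_pos: [558.4, -135.6, 6.3]
tcp_rot: [-3.141, 0.001, -3.076]
contact_force: [-0.4, -2.0, 0.9]
grip_width: 0.6
finger_force: 0.9
time: 23.75
tool_pos: [552.2, -113.8, 6.2]
tcp_rot: [3.141, -0.0, -3.075]
contact_force: [0.3, 0.4, 0.3]
grip_width: 0.7
finger_force: 0.3
time: 24.25
tool_pos: [557.9, -206.0, 5.7]
tcp_rot: [3.141, -0.0, -3.079]
contact_force: [-0.7, 0.2, -0.8]
grip_width: 0.5
finger_force: 0.0
[541.9 -53.   99.3  98.2   3.6]
[ 557.73250413 -204.51154087    5.62454998]
```

```bash
python3 -m crank '[[-0.003,0.04,0,0,0,0],[0,0.038,0,0,0,0],[0,0.013,0,0,0,0],[0.0015,0.007,0,0,0,0],[0.0015,0.007,0,0,0,0]]' && python3 -m crank '[[0.0015,0.007,0,0,0,0],[0.0015,0.007,0,0,0,0],[0.0015,0.007,0,0,0,0],[0.0015,0.007,0,0,0,0],[0,0,0,0,0,0]]' && python3 -m crank '[[0,-0.02,0,0,0,0],[0,-0.05,0,0,0,0],[0,-0.02,0,0,0,0],[0,0,0,0,0,0]]'
python3 - <<'E'
from h import *
t=cap("top"); print(tile(t,(205,155,325,225))); print(bot.get_obs()["tool_pos"])
E
```

```text
time: 24.92
tool_pos: [551.7, -99.8, 6.3]
tcp_rot: [-3.141, 0.001, -3.076]
contact_force: [0.3, -1.1, 0.8]
grip_width: 0.3
finger_force: 0.9
time: 25.55
tool_pos: [543.2, -71.1, 6.1]
tcp_rot: [3.141, -0.001, -3.075]
contact_force: [0.2, -0.1, 0.5]
grip_width: 0.0
finger_force: 0.2
time: 26.05
tool_pos: [549.2, -163.6, 5.8]
tcp_rot: [3.141, -0.0, -3.079]
contact_force: [-0.2, 0.7, -0.1]
grip_width: 0.6
finger_force: 0.0
[532.2 -10.9  99.6  96.5   1.8]
[ 548.96710627 -162.15799802    5.69466456]
```

```bash
python3 -m crank '[[0.003,0.04,0,0,0,0],[0,0.038,0,0,0,0],[0,0.013,0,0,0,0],[0,0.008,0,0,0,0],[0,0.008,0,0,0,0]]' && python3 -m crank '[[0,0.009,0,0,0,0],[0,0.009,0,0,0,0],[0,0.009,0,0,0,0],[0,0.009,0,0,0,0],[0,0,0,0,0,0]]' && python3 -m crank '[[0,-0.02,0,0,0,0],[0,-0.05,0,0,0,0],[0,-0.02,0,0,0,0],[0,0,0,0,0,0]]'
python3 - <<'E'
from h import *
t=cap("top"); print(tile(t,(200,155,325,225))); print(bot.get_obs()["tool_pos"])
cv2.imwrite("pics/j.png",cv2.resize(t["color"][140:260,85:275],(760,480)))
E
```

```text
time: 26.72
tool_pos: [539.8, -55.4, 6.2]
tcp_rot: [-3.141, 0.001, -3.076]
contact_force: [0.6, -1.7, 0.3]
grip_width: 1.0
finger_force: 0.8
time: 27.35
tool_pos: [536.9, -18.3, 6.0]
tcp_rot: [3.141, -0.0, -3.075]
contact_force: [-0.2, -0.7, 0.1]
grip_width: 0.3
finger_force: 0.0
time: 27.85
tool_pos: [542.8, -111.0, 5.9]
tcp_rot: [3.141, -0.0, -3.079]
contact_force: [-0.2, -0.3, 0.2]
grip_width: 0.1
finger_force: 0.0
[527.6  42.7  99.3  98.3   4.6]
[ 542.57454806 -109.65494891    5.84801122]
```

View pics/j.png

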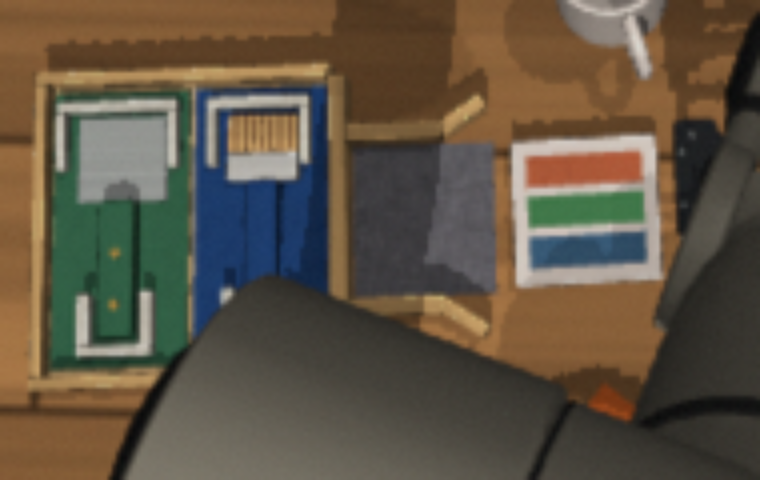

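Top view: the brush and scraper both lie in their pockets. The tile (crop centre (587,210)) is square to the mouth and centred, so I'm pushing it straight in.

```bash
python3 -m crank '[[0.006,0.04,0,0,0,0],[0,0.038,0,0,0,0],[0,0.013,0,0,0,0],[0,0.009,0,0,0,0],[0,0.010,0,0,0,0]]' && python3 -m crank '[[0,0.010,0,0,0,0],[0,0.010,0,0,0,0],[0,0.010,0,0,0,0],[0,0.010,0,0,0,0],[0,0.010,0,0,0,0]]' && python3 -m crank '[[0,0.008,0,0,0,0],[0,0.006,0,0,0,0],[0,0,0,0,0,0]]'
python3 - <<'E'
from h import *
t=cap("top"); print(tile(t,(165,155,325,225))); print(bot.get_obs()["tool_pos"])
E
```

```text
time: 28.52
tool_pos: [530.1, 0.2, 6.2]
tcp_rot: [-3.141, 0.001, -3.076]
contact_force: [0.2, -0.5, 0.9]
grip_width: 0.7
finger_force: 0.8
time: 29.15
tool_pos: [526.4, 50.9, 6.1]
tcp_rot: [3.142, 0.0, -3.075]
contact_force: [-0.1, -1.8, 1.0]
grip_width: 0.3
finger_force: 1.1
time: 29.52
tool_pos: [525.4, 64.8, 6.0]
tcp_rot: [3.141, -0.0, -3.075]
contact_force: [-0.2, 0.2, -0.1]
grip_width: 0.5
finger_force: 0.0
[512.   48.6  11.4   3.8 -54.5]
[525.35117188  64.5680192    6.00279466]
```

```bash
python3 -m crank '[[0,0.007,0,0,0,0],[0,0.007,0,0,0,0],[0,0.006,0,0,0,0],[0,0.002,0,0,0,0]]' && python3 -m crank '[[0,0.002,0,0,0,0],[0,0.002,0,0,0,0]]' && python3 -m crank '[[0,0.002,0,0,0,0],[0,0.0,0,0,0,0]]'
```

```text
time: 30.08
tool_pos: [524.0, 86.6, 6.1]
tcp_rot: [3.142, -0.0, -3.075]
contact_force: [0.2, -1.4, -0.1]
grip_width: 0.2
finger_force: 0.7
time: 30.32
tool_pos: [523.8, 90.2, 6.1]
tcp_rot: [3.142, 0.0, -3.075]
contact_force: [0.4, -3.0, -0.2]
grip_width: 0.6
finger_force: 0.7
time: 30.58
tool_pos: [523.7, 92.3, 6.1]
tcp_rot: [3.141, 0.0, -3.075]
contact_force: [-0.7, -0.4, 0.0]
grip_width: 0.4
finger_force: 0.3
```

```bash
python3 -m crank '[[0,0.002,0,0,0,0],[0,0.001,0,0,0,0]]' && python3 -m crank '[[0,0.001,0,0,0,0],[0,0.001,0,0,0,0]]' && python3 -m crank '[[0,0.001,0,0,0,0],[0,0.001,0,0,0,0]]'
```

```text
time: 30.82
tool_pos: [523.9, 94.7, 6.3]
tcp_rot: [-3.141, 0.001, -3.075]
contact_force: [0.7, -6.2, 1.2]
grip_width: 0.4
finger_force: 2.7
time: 31.08
tool_pos: [524.2, 95.4, 6.5]
tcp_rot: [-3.139, 0.001, -3.075]
contact_force: [0.9, -13.8, 3.3]
grip_width: 0.4
finger_force: 6.0
time: 31.32
tool_pos: [524.2, 95.8, 6.6]
tcp_rot: [-3.137, 0.001, -3.074]
contact_force: [0.7, -22.6, 3.1]
grip_width: 0.6
finger_force: 9.4
```

The force is rising steadily, so the tile is against the stop. Backing off and retreating for a final look.

```bash
python3 -m crank '[[0,-0.006,0,0,0,0],[0,-0.03,0,0,0,0],[0,-0.05,0,0,0,0],[0,-0.03,-0.05,0,0,0],[0,-0.03,-0.05,0,0,0]]' && python3 -m crank '[[0,-0.04,-0.03,0,0,0],[0,-0.04,-0.03,0,0,0],[0,-0.03,0,0,0,0],[0,0,0,0,0,0],[0,0,0,0,0,0]]' 30
python3 - <<'E'
from h import *
t=cap("top"); r=tile(t,(172,165,225,225)); print(r)
g=rect(t,mask(t,45,95,80,20,(90,150,133,245)),14);b=rect(t,mask(t,100,125,100,20,(133,150,173,245)),14);print(g,b)
cv2.imwrite("pics/k.png",cv2.resize(t["color"][140:260,85:275],(760,480)))
E
```

```text
time: 31.95
tool_pos: [532.3, -47.2, 106.7]
tcp_rot: [3.14, -0.002, -3.076]
contact_force: [1.6, -0.3, -1.2]
grip_width: 0.5
finger_force: 0.0
time: 32.58
tool_pos: [539.8, -155.4, 165.6]
tcp_rot: [3.14, -0.001, -3.075]
contact_force: [0.1, -0.3, -0.8]
grip_width: 27.7
finger_force: 0.0
[523.7 154.9  98.8  97.4 -87.7]
[507.1 360.1 186.2  91.1   3.9] [513.1 262.8 186.3  88.    3.8]
```

View pics/k.png

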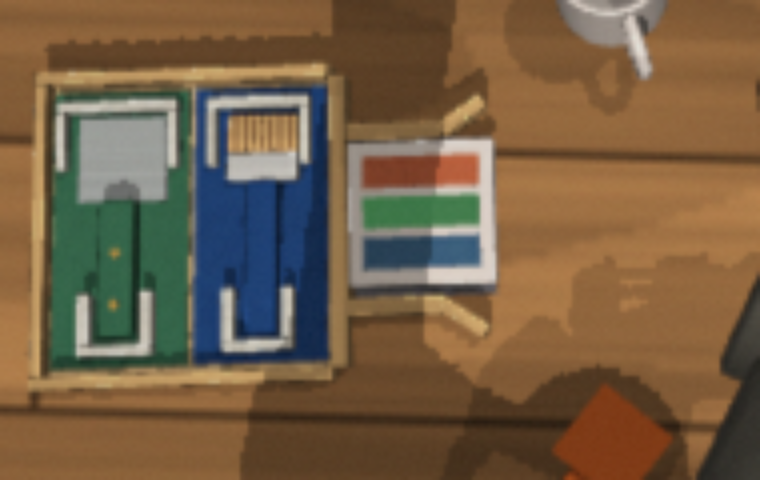

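The final view shows the tile against the back stop at crop (422,215), the brush and scraper flat in their pockets with heads in the wide ends, and the mug in view unmoved. Handing in.

```bash
python3 -c "
from plant import bot
print(bot.close_job())"
```

```text
the job is handed in; nothing more can be done
None
```

The job is handed in at about 33 s: in the last top view the brush and scraper lie flat in their compartments with heads in the wide ends, and the tile is home against the back stop; I didn't re-measure the mugs and jar at the end, and the hand-in returned no verdict.

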